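# Zero a paint gauge and hold it on the marked spot of a tilted racking sample

## Robot

A 6-joint arm with a two-finger parallel gripper is mounted at the origin on the work surface. World frame = base frame: x ahead of the robot, y to its left, z up, the work surface at z = 0. Lengths are in mm, angles in rad, forces in N, time in s.
With the tool pointing down it reaches from about 400 to 925 mm from the base axis. Payload 12.5 kg.
Tool frame: the origin (TCP) lies at the very end of the fingers, on their centre line; the grasp point (between the pads) lies env.grip_point_offset behind it (env.grip_point_offset is the distance from the TCP to the grasp point, in mm); y points along the fingers, z is the direction in which the jaws open and shut, and the axes are right-handed (so a half turn about y gives the same grasp; the last joint's range is limited). The gripper opens to 95 mm and grips with 3 to 60 N. Pads are 20 mm wide; open, the fingers measure 119 mm over their backs; the gripper's body (75 mm by 180 mm) begins 59 mm behind the grasp point.
Start: joints at [-1.336, 0.491, 1.559, -0, 1.092, -0.106], TCP at [208.924, -589.065, 214.661] pointing down, gripper open.
Joint ranges: [-3.1, 3.1], [-0.84, 2.19], [0.05, 2.79], [-1.13, 4.28], [0.06, 2.93], [-2.69, 2.69]. Speed limits (rad/s): [2.22, 2.22, 2.79, 3.14, 3.14, 3.14].

## Interface

Orientations are given as [roll, pitch, yaw] about the fixed x, y, z axes, in that order (R = Rz(yaw) Ry(pitch) Rx(roll)).
In Python, from cell import readout, read_camera, env, nets gives the robot as it stands.
- The arm moves only by the tool apply_moves, never from a script. Its argument "increments" is a list of rows, each a list of 3 entries, a list of its own where there are three numbers: the shift along the tool's x, y, z in cm, then the turn, a rotation vector about the tool's x, y, z in degrees, then the finger opening in cm, from 0 to 9.51. A call has exactly 5 rows; each row shifts and turns the pose as measured when the row begins, along the tool's axes as they then stand; what a row does not reach is not made up. A row lasts 1/8 s, in which the tool goes at most 62.5 mm and 10.7 degrees, less where a joint would pass 70% of its speed; a pose out of reach is approached as far as the arm can. A call with a gripper value outside its range is refused whole. The fingers move at their own pace and stop on an object; the grip force is fixed at half the most. Time passes only in rows, so rows that do not move let the fingers close, or fill a call up. It gives the time, the measured TCP pose, the force and the opening at its end, in the units of the state.
- readout.state(): the state, without advancing time (a new reading comes with each control period).
- read_camera(name): name is "scene" or "top" or "wrist"; returns a dict with "img" (480x640x3 uint8, red, green, blue), "vfov" (degrees; the focal length in pixels is half the picture's height over the tangent of half this angle, whatever the lens; pixels are square), "cx", "cy" (the principal point, pixels), "rvec" (rotation vector, rad) and "tvec" (3), from world to camera coordinates, as OpenCV has them; the wrist camera has in their place "mount" (4x4, takes a point from camera to tool coordinates, whose origin is the TCP and whose axes are the tool frame's). Camera axes: x right, y down, z forward; pixel columns grow to the right and rows downward; lengths in mm; the calibration is good to about 2 mm. A picture is of the moment at which its call begins: read the wrist's pose just before it. There is no depth.
- env.job_done(): hands the job in, once; it reports no verdict.
Trained networks look in a picture, given as the dict that the camera call returned (one of the last four; its "shot" number tells which), for a name from the list of things; names that differ only in an ending like _2 or _b are one class to them, and where a whole thing is asked for, a point or a joint stands for the part that bears it (a point fixed in the world has none). Each returns a list of dicts, best first, with "confidence" (0 to 1); they miss things now and then, are a little off and sometimes report something else, mostly with a low value. They report only what shows in the picture. A call takes as long as a camera call. They do not tell look-alikes from the thing itself.
- nets.look_for(picture, thing): "point" ([x, y, z] in mm, in the coordinates of the camera as it stood for that picture, good to about 4 mm: the middle of the surface that is visible of it).
- nets.mark_of(picture, thing): "point" ([x, y, z] in mm, in the coordinates of the camera as it stood for that picture, good to about 4 mm: a listed point, or the origin of a listed thing).
The state is a dict: "t": time; "joints": joint angles; "qvel": joint speeds; "tau": joint torques, N m; "eef_pos": TCP position; "tcp_rot": TCP orientation; "ft_force": force on the tool from outside, world axes, zero at the start; "moment": the same for the moment, N m; "opening": opening from 0.0 (shut) to 1.0 (fully open).
Only numpy, scipy, OpenCV 4.12 (cv2) and the standard library are available. Lean on these libraries where they do the work, as an engineer would, in place of code of your own. Each camera call takes 0.05 s, during which the arm holds its last target. There are 200 camera calls.

## Task

Lift the paint-thickness gauge out of its stand and check its zero: hold it upright on the middle of the bare steel zero plate for about a second with its sprung tip pressed roughly half-way in. Then set it on the blue racking sample with its tip inside the white ring mark and the gauge square to the leaning face, again with the tip pressed roughly half-way in, and finish while still holding it there, still and in the gripper. Be gentle: never push the tip fully in, and leave the other things on the bench where they are.

Things in the scene. Friction and masses are not known exactly. Their poses are not given: they have to be found in the camera images.
- gauge: hand-held paint gauge, about 0.2 kg, upright in its stand at first. Square black body 34 x 34 mm, 100 mm long; origin at the centre of the body's lower end, z up along it (top at +100 mm). Below it a round nose, 16 mm thick, 30 mm long, then the sprung steel tip, 10 mm thick, round-ended, 14 mm further (its end 44 mm below the origin when free). Grip the body's upper half across two flats.
- tip (a joint): how far the gauge's sprung tip is pushed in along the gauge axis: 0 = out (free), 0.012 m = fully in. It begins to move at about 2 N and then takes 0.5 N per mm more (5 N half-way, 8 N fully in).
- tip_end (a point): the very end of the gauge's sprung tip, on the gauge axis; it moves with the tip.
- stand: fixed grey block 80 x 80 mm, 60 mm high, with an upright through-hole 21 mm in diameter in its middle; the gauge's nose hangs in the hole and its body rests on the block's top. Origin at the centre of its underside. Lift the gauge straight up by 45 mm or more to clear it.
- zero_top (a point): centre of the top face of the fixed bare steel zero plate, a round disc 80 mm in diameter and 15 mm thick lying flat on the bench; z is up.
- sample: piece of blue painted racking upright, 130 (x) x 90 (y) x 24 mm, fixed on a stiff tilting table that leans it 9 to 26 degrees; its face leans toward its own -x side (roughly toward the robot). Origin on the tilt axis, under the middle of the face; z square to the face, which is at z = 30 mm. Rows of black slots along both edges of the face.
- spot (a point): centre of the white ring mark (outside 28 mm, inside 20 mm in diameter) on the sample's upper face; z points out of the face, square to it. It lies midway between the slot rows, 20 mm from the middle of the face toward the sample's raised end (+x).
- tape_roll: cardboard ring of packing tape lying flat, 96 mm across, 48 mm high; a loose bystander, origin at the centre of its underside
- marker: marker pen lying on the bench, 130 mm long, 18 mm thick; a loose bystander, origin at the centre of its underside
- carton: closed white carton, 100 x 160 mm, 110 mm high; a loose bystander, origin at the centre of its underside
- beam_offcut: orange racking-beam offcut, 50 x 120 mm, 45 mm high, with a 70 mm high end plate; a loose bystander, origin at the centre of its underside
- cleaner: white bottle, 60 mm across, 150 mm high; a loose bystander, origin at the centre of its underside
- cup: steel cup, 80 mm across, 85 mm high; a loose bystander, origin at the centre of its underside
Mind the look-alikes: they are no part of the job. Leave any red look-alike of the stand alone.

How it is judged:
By the outcome, as a careful person would: the job done as asked, in the order asked, and still so for the second after the job is handed in, while the arm keeps its last pose, push and grip.
It also fails if it takes over 53 s, if anything falls off the work surface, if the arm or the gripper's body presses on something with over 40 N, if the wrist force passes 120 N, or if a joint passes its speed limit or range.

## Working session

There is one attempt and no reset: what is moved stays moved. The work goes in short steps, Python scripts to look and compute and a tool call to move; the robot and the scene stay as the last step left them, time stands still between calls to the robot, and variables do not carry over. Pictures are saved under pics/ and viewed, about 8 in all and at most 12, crops included, and the job is handed in when it is done.

Besides the shell and the picture viewer there is one more tool, called after "Request:" by a JSON object that holds its "api" and its "payload". apply_moves: Moves the arm, as the interface text tells. Its arguments: {"type":"object","properties":{"increments":{"type":"array"}},"required":["increments"]}

```bash
ls; mkdir -p pics; cat > h.py <<'E'
import numpy as np, cv2
from scipy.spatial.transform import Rotation as R
from cell import readout, read_camera, env, nets
def tool():
    s=readout.state(); T=np.eye(4); T[:3,:3]=R.from_euler('xyz',s['tcp_rot']).as_matrix(); T[:3,3]=s['eef_pos']; return T,s
def c2w(p,T=None):
    M=np.eye(4)
    if 'mount' in p: return T@np.array(p['mount'])
    M[:3,:3]=cv2.Rodrigues(np.array(p['rvec'],float))[0]; M[:3,3]=np.ravel(p['tvec']); return np.linalg.inv(M)
def K(p):
    f=p['img'].shape[0]/2/np.tan(np.radians(p['vfov'])/2); return f,p['cx'],p['cy']
def pix(p,w,T=None):
    q=np.linalg.inv(c2w(p,T))@np.append(w,1); f,cx,cy=K(p); return np.array([cx+f*q[0]/q[2],cy+f*q[1]/q[2]])
def ray(p,u,v,T=None):
    M=c2w(p,T); f,cx,cy=K(p); d=M[:3,:3]@np.array([(u-cx)/f,(v-cy)/f,1]); return M[:3,3],d/np.linalg.norm(d)
def atz(p,u,v,z,T=None):
    o,d=ray(p,u,v,T); return o+d*(z-o[2])/d[2]
def save(p,n): cv2.imwrite('pics/'+n+'.png',p['img'][:,:,::-1])
def W(M,q): return (M@np.append(q,1))[:3].round(1)
E
python3 - <<'E'
from h import *
T,s=tool(); print(s, env.grip_point_offset)
for n in ['top','scene']:
    p=read_camera(n); save(p,n); M=c2w(p); print(n,M[:3,3],p['vfov'],p['cx'],p['cy'])
    for t in ['gauge','stand','zero_top','sample','spot','tip_end']:
        for r in nets.mark_of(p,t)[:3]: print(' ',t,round(r['confidence'],2),W(M,r['point']),pix(p,W(M,r['point'])).round())
E
```

```text
pics
{'t': 0.0, 'joints': array([-1.33563134e+00,  4.91579210e-01,  1.55945212e+00, -1.06772089e-05,
        1.09171421e+00, -1.05623220e-01]), 'qvel': array([-0.00049596,  0.00102273, -0.00117831,  0.00054099,  0.00034277,
        0.00123096]), 'tau': array([-3.15001897e-03, -6.12652874e+01, -2.58179730e+01,  6.90667494e-02,
        4.82817425e-02, -1.76949629e-04]), 'eef_pos': array([ 208.84071763, -588.81167112,  214.04862517]), 'tcp_rot': array([-1.57194379e+00,  1.12128513e-04, -2.80079958e+00]), 'ft_force': array([ 0.15028314, -0.0977801 ,  0.14081096]), 'moment': array([-0.00101707,  0.01202232,  0.01338595]), 'opening': 0.999073259982687} 18.8
top [ 512.68929256   58.14154218 1063.50433319] 52.941451399957074 317.69873312680704 244.2641339148487
  gauge 0.6 [511.1 290.9  60.7] [206. 266.]
  stand 0.94 [526.1 434.3   2.1] [147. 258.]
  stand 0.91 [5.142e+02 2.879e+02 4.000e-01] [214. 265.]
  stand 0.8 [371.7 282.3   2.1] [215. 330.]
  zero_top 0.68 [ 511.5 -285.5   15. ] [476. 268.]
  sample 0.88 [553.5 -30.8  64.5] [361. 247.]
  spot 0.85 [567.1 -36.6  93. ] [365. 240.]
  spot 0.57 [ 705.9 -315.9   -1. ] [487. 181.]
  tip_end 0.7 [551.3 -31.2  63.1] [361. 248.]
  tip_end 0.68 [ 506.6 -281.5   16.7] [475. 271.]
  tip_end 0.61 [387.6  63.3   0.6] [315. 323.]
scene [1036.44375203 -303.03139365 1011.82400602] 53.73509952852138 323.44374255363056 237.6556984122612
  gauge 0.87 [516.2 290.6  61.7] [382. 176.]
  stand 0.83 [ 5.249e+02  4.373e+02 -5.000e-01] [421. 167.]
  stand 0.8 [518.7 286.3  -4.2] [379. 193.]
  stand 0.62 [373.2 286.2   0.6] [344. 160.]
  zero_top 0.94 [ 511.  -286.1   19.2] [187. 311.]
  sample 0.65 [550.4 -29.3  65.4] [288. 252.]
  sample 0.33 [ 7.048e+02 -3.175e+02 -2.000e-01] [222. 391.]
  spot 0.86 [565.8 -36.7  97.1] [289. 251.]
  tip_end 0.38 [ 508.5 -286.8   16.4] [187. 311.]
```

View pics/top.png

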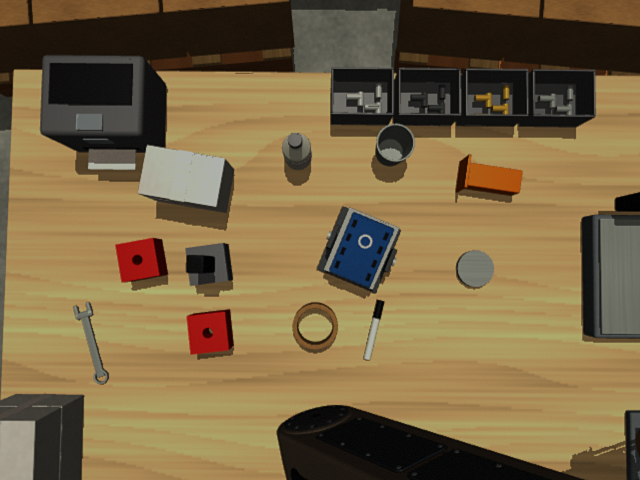

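View pics/scene.png

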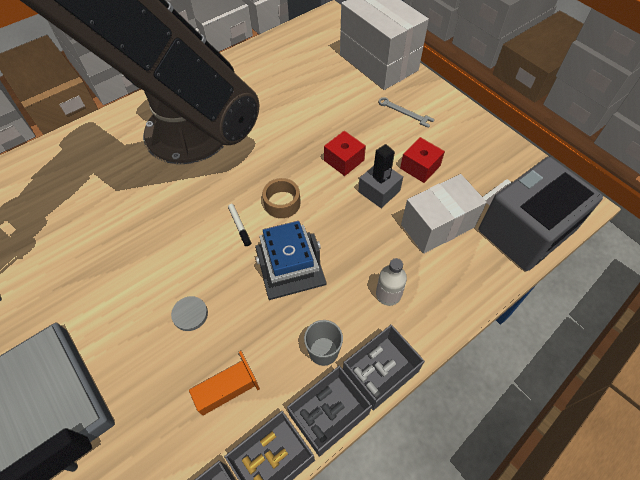

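Grey stand with the gauge at top-view px (206,266), the zero disc at (475,268), and the sample's ring at (365,240). The red blocks are look-alikes. Net positions agree between both cameras, so I'm moving off.

Request:
{"api": "apply_moves", "payload": {"increments": [[[-5.5,-1,-2.6],[0,0,0],9.5],[[-5.5,-1,-2.6],[0,0,0],9.5],[[-5.5,-1,-2.6],[0,0,0],9.5],[[-5.5,-1,-2.6],[0,0,0],9.5],[[-5.5,-1,-2.6],[0,0,0],9.5]]}}

```text
t: 1.32
eef_pos: [426.8, -373.0, 264.8]
tcp_rot: [-1.571, 0.0, -2.808]
ft_force: [-0.2, -0.3, 0.1]
opening: 1.0
```

```bash
cat >> h.py <<'E'
def rel(pos,Rt=None):
    T,s=tool(); d=T[:3,:3].T@(np.array(pos)-T[:3,3])/10
    print('t',round(s['t'],2),'pos',s['eef_pos'].round(1),'rot',np.round(s['tcp_rot'],4),'q',s['joints'].round(2),'F',s['ft_force'].round(1),'op',round(s['opening'],3))
    print('shift cm',d.round(2), 'turn deg',None if Rt is None else np.degrees(R.from_matrix(T[:3,:3].T@Rt).as_rotvec()).round(2))
E
python3 - <<'E'
from h import *
rel([500,0,260])
p=read_camera('wrist'); print(np.round(p['mount'],2),p['vfov'])
E
```

```text
t 1.32 pos [ 426.8 -373.   264.8] rot [-1.5709e+00  2.0000e-04 -2.8079e+00] q [-0.83  0.36  1.64  0.    1.14  0.4 ] F [-0.2 -0.3  0.1] op 1.0
shift cm [-19.13   0.49 -32.84] turn deg None
[[   0.      0.97    0.24  -68.96]
 [  -0.     -0.24    0.97 -170.62]
 [   1.     -0.      0.     -1.34]
 [   0.      0.      0.      1.  ]] 62.85901783388721
```

Request:
{"api": "apply_moves", "payload": {"increments": [[[-4.2,0,-4.5],[0,0,0],9.5],[[-4.2,0,-4.5],[0,0,0],9.5],[[-4.2,0,-4.5],[0,0,0],9.5],[[-4.2,0,-4.5],[0,0,0],9.5],[[-4.2,0,-4.5],[0,0,0],9.5]]}}

```text
t: 2.0
eef_pos: [554.4, -88.3, 267.2]
tcp_rot: [-1.568, 0.004, -2.807]
ft_force: [0.9, -0.2, 0.0]
opening: 0.999
```

```bash
python3 - <<'E'
from h import *
rel([514,290,270])
T,s=tool(); p=read_camera('wrist'); save(p,'w_sample'); M=c2w(p,T); np.savez('w_sample.npz',T=T,M=M,img=p['img'],mount=p['mount'],vfov=p['vfov'],cx=p['cx'],cy=p['cy'])
for t in ['sample','spot']:
    for r in nets.mark_of(p,t)[:2]: print(t,round(r['confidence'],2),W(M,r['point']),pix(p,W(M,r['point']),T).round())
E
```

```text
t 2.0 pos [554.4 -88.3 267.2] rot [-1.568   0.0044 -2.8069] q [-0.28  0.35  1.65  0.    1.14  0.96] F [ 0.9 -0.2  0. ] op 0.999
shift cm [ -8.62  -0.35 -37.05] turn deg None
sample 0.79 [556.7 -28.1  67.4] [260. 196.]
sample 0.56 [ 709.7 -311.     3.7] [562. 141.]
spot 0.91 [570.4 -36.   93.3] [269. 188.]
```

View pics/w_sample.png

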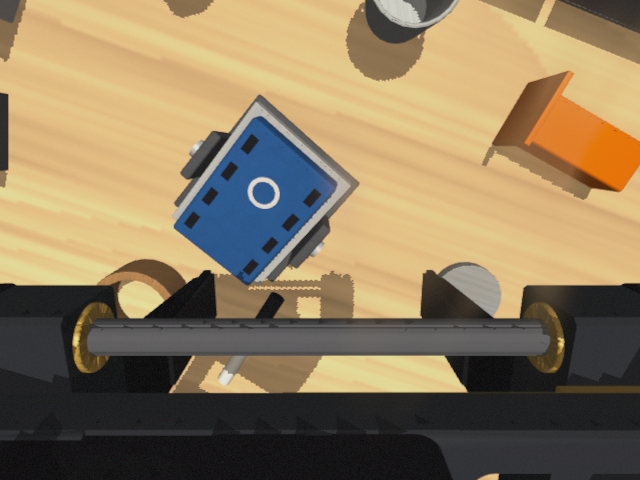

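The ring is at (263,193). The blue face's corners are roughly (258,116), (336,184), (248,284) and (174,222). I'll fit tilt and yaw from the ring and corners over all three views.

```bash
cat > fit.py <<'E'
from h import *
from scipy.optimize import least_squares
from itertools import permutations
z=np.load('w_sample.npz'); views=[(dict(img=z['img'],mount=z['mount'],vfov=float(z['vfov']),cx=float(z['cx']),cy=float(z['cy'])),z['T'])]
for n in ['top','scene']: views.append((read_camera(n),None))
guess=np.array([569,-36.5,94])
def pts(x):
    Rs=(R.from_euler('z',x[3])*R.from_euler('y',-x[4])).as_matrix()
    loc=np.array([[0,0,0],[45,45,0],[45,-45,0],[-85,-45,0],[-85,45,0]]); return x[:3]+loc@Rs.T, Rs
obs=[]
for p,T in views:
    im=p['img']; hsv=cv2.cvtColor(im,cv2.COLOR_RGB2HSV)
    m=cv2.inRange(hsv,(100,120,40),(125,255,255)); m=cv2.morphologyEx(m,cv2.MORPH_CLOSE,np.ones((3,3)))
    c,_=cv2.findContours(m,cv2.RETR_EXTERNAL,cv2.CHAIN_APPROX_NONE); u=pix(p,guess,T)
    c=[k for k in c if cv2.pointPolygonTest(k,(float(u[0]),float(u[1])),False)>=0][0]
    hull=cv2.convexHull(c); 
    a=cv2.approxPolyDP(hull,0.05*cv2.arcLength(hull,True),True)[:,0].astype(float)
    fill=np.zeros(m.shape,np.uint8); cv2.drawContours(fill,[hull],-1,255,-1)
    w=cv2.inRange(hsv,(0,0,140),(179,90,255))&cv2.erode(fill,np.ones((9,9)))
    cw,_=cv2.findContours(w,cv2.RETR_EXTERNAL,cv2.CHAIN_APPROX_NONE); r=max(cw,key=cv2.contourArea)
    e=cv2.minEnclosingCircle(r) if len(r)<6 else cv2.fitEllipse(r); print('ring',np.round(e[0],1),e[1],'corners',a.tolist())
    obs.append((np.array(e[0]),a))
def match(x,v=False):
    P,_=pts(x); out=[]
    for (p,T),(r,a) in zip(views,obs):
        q=np.array([pix(p,k,T) for k in P]); f=1
        out.append((q[0]-r)*2)
        for k in q[1:]: out.append((a-k)[np.argmin(((a-k)**2).sum(1))])
    return np.concatenate(out)
for yaw0 in [-.3,-.6]:
    s=least_squares(match,[*guess,yaw0,.3],loss='soft_l1'); x=s.x
    print('cost',round(s.cost,1),'spot',x[:3].round(1),'yaw,tilt deg',np.degrees(x[3:]).round(1)); print(match(x).reshape(3,5,2).round(1).tolist())
print('normal',pts(x)[1][:,2].round(4)); print('origin z',x[2]+(pts(x)[1]@[-20,0,-30])[2])
E
python3 fit.py
```

```text
ring [263.2 192.4] (30.38802719116211, 33.10612869262695) corners [[262.0, 117.0], [327.0, 194.0], [245.0, 283.0], [174.0, 225.0]]Traceback (most recent call last):
  File "fit.py", line 15, in <module>
    c=[k for k in c if cv2.pointPolygonTest(k,(float(u[0]),float(u[1])),False)>=0][0]
      ~~~~~~~~~~~~~~~~~~~~~~~~~~~~~~~~~~~~~~~~~~~~~~~~~~~~~~~~~~~~~~~~~~~~~~~~~~~~^^^
IndexError: list index out of range
```

Request:
{"api": "apply_moves", "payload": {"increments": [[[-1.5,0,-6],[0,0,0],9.5],[[-1.5,0,-6],[0,0,0],9.5],[[-1.5,0,-6],[0,0,0],9.5],[[-1.5,0,-6],[0,0,0],9.5],[[-1.5,0,-6],[0,0,0],9.5]]}}

```text
t: 2.88
eef_pos: [528.4, 213.8, 266.5]
tcp_rot: [-1.567, 0.005, -2.825]
ft_force: [1.3, 0.5, 0.6]
opening: 0.997
```

```bash
python3 - <<'E'
s=open('fit.py').read()
s=s.replace("obs.append((np.array(e[0]),a))","obs.append((np.array(e[0]),hull))")
a=s.index("        for k in q[1:]"); b=s.index("    return np.conc")
s=s[:a]+"""        E=[cv2.pointPolygonTest(a,tuple(map(float,pix(p,P[1+i]*(1-t)+P[1+(i+1)%4]*t,T))),True) for i in range(4) for t in (.15,.325,.5,.675,.85)]
        out.append(np.array(E)/2)
"""+s[b:]
s=s.replace("print(match(x).reshape(3,5,2).round(1).tolist())","print(match(x).reshape(3,-1).round(1).tolist())").replace("s=least_squares(match,[*guess,yaw0,.3],","s=least_squares(match,[*guess,yaw0,.3],diff_step=1e-3,")
open('fit.py','w').write(s)
E
python3 fit.py
python3 - <<'E'
from h import *
rel([514,290,270])
T,s=tool(); p=read_camera('wrist'); save(p,'w_g'); M=c2w(p,T)
for t in ['gauge','stand']:
    for r in nets.mark_of(p,t)[:3]: print(t,round(r['confidence'],2),W(M,r['point']),pix(p,W(M,r['point']),T).round())
np.savez('w_g.npz',T=T,M=M,img=p['img'],mount=p['mount'],vfov=p['vfov'],cx=p['cx'],cy=p['cy'])
E
```

```text
ring [263.2 192.4] (30.38802719116211, 33.10612869262695) corners [[262.0, 117.0], [327.0, 194.0], [245.0, 283.0], [174.0, 225.0]]
ring [364.7 241. ] (13.480798721313477, 13.920605659484863) corners [[353.0, 213.0], [393.0, 229.0], [369.0, 286.0], [330.0, 271.0]]
ring [288.6 249.7] (9.139823913574219, 11.86845874786377) corners [[298.0, 222.0], [313.0, 265.0], [275.0, 275.0], [263.0, 230.0]]
cost 22.7 spot [565.7 -34.2  91.2] yaw,tilt deg [-22.2   8.6]
[[4.1, -0.6, 1.8, 1.9, 1.9, 1.8, -0.4, -0.7, -0.5, -0.5, -0.4, -0.4, -0.4, -0.3, -0.3, -0.3, -0.2, 0.1, 0.3, 0.5, 0.7, 0.9], [-1.1, -1.1, -0.1, -0.1, -0.1, -0.1, -0.0, 0.1, 0.1, 0.2, 0.2, 0.2, -0.2, -0.1, -0.1, -0.0, -0.1, -0.7, -0.7, -0.6, -0.6, -0.6], [2.5, 3.6, 1.7, 1.8, 1.8, 1.8, 1.8, 0.4, 0.5, 0.5, 0.5, 0.5, -0.1, -0.1, -0.1, -0.1, -0.2, -0.7, -0.6, -0.6, -0.6, -0.6]]
cost 22.7 spot [565.7 -34.2  91.2] yaw,tilt deg [-22.2   8.6]
[[4.1, -0.6, 1.8, 1.9, 1.9, 1.8, -0.4, -0.7, -0.5, -0.5, -0.4, -0.4, -0.4, -0.3, -0.3, -0.3, -0.2, 0.1, 0.3, 0.5, 0.7, 0.9], [-1.1, -1.1, -0.1, -0.1, -0.1, -0.1, -0.0, 0.1, 0.1, 0.2, 0.2, 0.2, -0.2, -0.1, -0.1, -0.0, -0.1, -0.7, -0.7, -0.6, -0.6, -0.6], [2.5, 3.6, 1.7, 1.8, 1.8, 1.8, 1.8, 0.4, 0.5, 0.5, 0.5, 0.5, -0.1, -0.1, -0.1, -0.1, -0.2, -0.7, -0.6, -0.6, -0.6, -0.6]]
normal [-0.139   0.0566  0.9887]
origin z 58.52731967103445
t 2.98 pos [527.8 216.7 266.2] rot [-1.5677  0.0045 -2.8203] q [ 0.28  0.36  1.63 -0.    1.15  1.53] F [ 0.1 -0.9 -0.3] op 1.0
shift cm [-1.01 -0.4  -7.39] turn deg None
gauge 0.73 [516.9 289.2  57.9] [244. 205.]
stand 0.79 [376.3 284.   -0.9] [225. 310.]
stand 0.7 [5.231e+02 4.363e+02 5.000e-01] [124. 149.]
stand 0.67 [511.7 291.1   5.3] [250. 202.]
```

View pics/w_g.png

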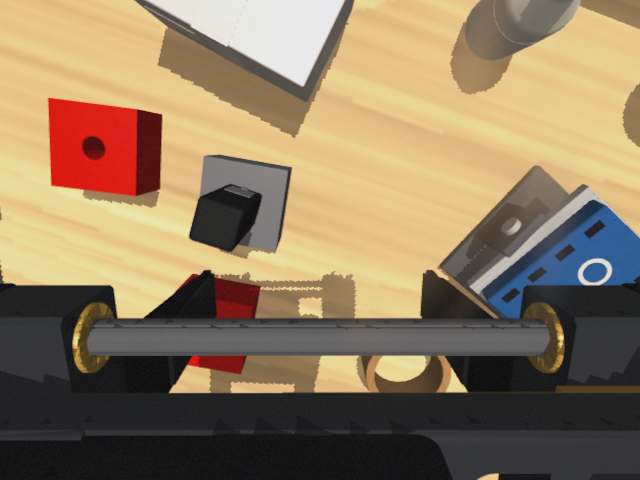

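The gauge in the grey stand is around (225,215), with its base near (244,205). I need a zoom on its yaw. For the sample, the blue end face also shows, so I'll fit the full box silhouette instead.

```bash
python3 - <<'E'
s=open('fit.py').read()
a=s.index("        E=[cv2"); b=s.index("    return np.conc")
s=s[:a]+"""        B=np.vstack([P[1:],P[1:]-24*Rs[:,2]]); H=cv2.convexHull(np.array([pix(p,k,T) for k in B],np.float32))
        out.append([cv2.pointPolygonTest(H,tuple(k),True)/2 for k in a])
"""+s[b:]
s=s.replace("P,_=pts(x); out","P,Rs=pts(x); out").replace("(np.array(e[0]),hull)","(np.array(e[0]),cv2.convexHull(c)[:,0].astype(float))").replace(".reshape(3,-1)","")
s=s.replace("[-.3,-.6]","[-.4]")
open('fit.py','w').write(s)
E
python3 fit.py
python3 - <<'E'
import cv2
im=cv2.imread('pics/w_g.png')[140:270,170:310]
im=cv2.convertScaleAbs(im,alpha=2,beta=30)
cv2.imwrite('pics/zg.png',cv2.resize(im,None,fx=5,fy=4.6 and 5*1.0 if 0 else 4.0,interpolation=cv2.INTER_CUBIC) if 0 else cv2.resize(im,None,fx=4,fy=4,interpolation=cv2.INTER_CUBIC))
E
```

```text
ring [263.2 192.4] (30.38802719116211, 33.10612869262695) corners [[262.0, 117.0], [327.0, 194.0], [245.0, 283.0], [174.0, 225.0]]
ring [364.7 241.1] (13.481226921081543, 13.633430480957031) corners [[353.0, 213.0], [393.0, 229.0], [368.0, 287.0], [330.0, 271.0]]
ring [288.6 249.7] (9.139823913574219, 11.86845874786377) corners [[298.0, 222.0], [313.0, 265.0], [275.0, 275.0], [263.0, 230.0]]
cost 15.1 spot [564.3 -32.8  92.4] yaw,tilt deg [-21.6  11.6]
[-0.0, 1.7, 0.1, 0.0, 0.0, 0.1, 0.1, 0.2, 0.4, 3.1, 1.6, 1.0, 0.7, 0.4, 0.3, 0.2, 0.2, 0.2, 0.3, 0.6, 0.2, 0.1, 0.3, 0.2, -0.1, -0.3, -0.2, 0.0, 0.1, 0.2, 0.2, -2.3, 0.1, 0.2, 0.1, 0.1, 0.2, 0.0, -0.1, -0.3, -0.3, -0.2, -0.2, 0.1, 0.3, 0.4, 0.5, 0.9, 0.8, 0.8, 0.9, 1.0, 0.6, 2.7, 1.6, 0.4, 0.9, 0.6, 0.8, 0.8, 1.0, 1.0, 0.9, 0.9, 0.7, -0.2, -0.4, -0.5, -0.3, -0.3, -0.1, -0.1, -0.1, -0.0]
normal [-0.1876  0.0743  0.9794]
origin z 58.95079727830816
```

View pics/zg.png

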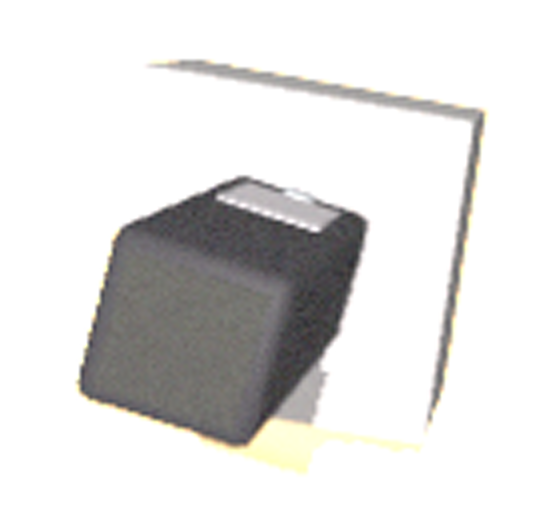

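Top-face corners in the crop: (118,230), (290,285), (248,443), (80,390). These go to world at z=160.

```bash
python3 - <<'E'
from h import *
z=np.load('w_g.npz'); p=dict(img=z['img'],mount=z['mount'],vfov=float(z['vfov']),cx=float(z['cx']),cy=float(z['cy']))
c=np.array([[118,230],[290,285],[248,443],[80,390]])/4+[170,140]-.4
P=np.array([atz(p,u,v,160,z['T']) for u,v in c]); print(P.round(1).tolist(), P.mean(0))
d=np.roll(P,-1,0)-P; print(np.linalg.norm(d,axis=1), np.degrees(np.arctan2(d[:,1],d[:,0])))
E
```

```text
[[532.3, 307.8, 160.0], [532.4, 276.3, 160.0], [501.9, 275.7, 160.0], [501.9, 307.1, 160.0]] [517.12726309 291.71689708 160.        ]
[31.46973728 30.46343915 31.46264507 30.33155885] [ -89.78580488 -178.75368677   89.97374713    1.26472404]
```

Request:
{"api": "apply_moves", "payload": {"increments": [[[0,0,-1.5],[0,-10.5,0],9.5],[[0,0,-1.5],[0,-10.5,0],9.5],[[0,0,-1.5],[0,-10.5,0],9.5],[[0,0,-1.5],[0,-10.5,0],9.5],[[0,0,0],[0,-10.5,0],9.5]]}}

```text
t: 3.85
eef_pos: [497.9, 252.8, 266.4]
tcp_rot: [-1.564, -0.001, -1.894]
ft_force: [-0.3, -0.0, 0.4]
opening: 1.0
```

```bash
cat >> h.py <<'E'
def down(yaw): return R.from_euler('xyz',[-np.pi/2,0,np.radians(yaw)]).as_matrix()
E
python3 -c "
from h import *
rel([516.5,291.3,180],down(-89.5))"
```

```text
t 3.85 pos [497.9 252.8 266.4] rot [-1.5645e+00 -1.1000e-03 -1.8944e+00] q [ 0.35  0.34  1.66 -0.01  1.14  0.68] F [-0.3 -0.   0.4] op 1.0
shift cm [-4.25  8.64  0.49] turn deg [ -0.35 -19.04   0.12]
```

Request:
{"api": "apply_moves", "payload": {"increments": [[[0,0,0],[-0.3,-9.5,0],9.5],[[0,0,0],[0,-9.5,0],9.5],[[-1.9,0,0.9],[0,0,0],9.5],[[-1.9,0,0.9],[0,0,0],9.5],[[0,2,0],[0,0,0],9.5]]}}

```text
t: 4.47
eef_pos: [519.6, 283.5, 248.2]
tcp_rot: [-1.567, -0.001, -1.561]
ft_force: [-0.9, -0.2, -0.7]
opening: 1.0
```

```bash
python3 - <<'E'
from h import *
rel([516.5,291.3,117],down(-89.5))
T,s=tool(); p=read_camera('wrist'); save(p,'w_g2'); M=c2w(p,T)
for r in nets.mark_of(p,'gauge')[:2]: print(W(M,r['point']),r['confidence'])
for c in [[-17,-17],[17,-17],[17,17],[-17,17]]: print(pix(p,[516.5+c[0],291.3+c[1],160],T).round())
E
```

```text
t 4.47 pos [519.6 283.5 248.2] rot [-1.5667e+00 -1.0000e-03 -1.5614e+00] q [ 0.39  0.41  1.6  -0.    1.13  0.38] F [-0.9 -0.2 -0.7] op 1.0
shift cm [-0.8  13.12 -0.36] turn deg [-0.23  0.04  0.06]
[516.  291.1  57.8] 0.61
[286. 261.]
[336. 261.]
[337. 212.]
[286. 212.]
```

View pics/w_g2.png

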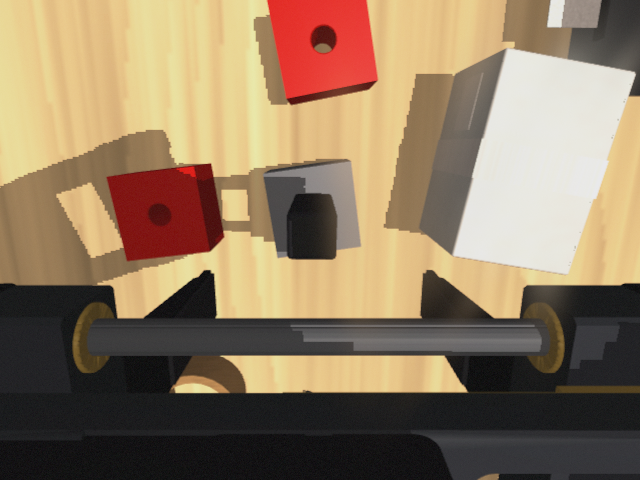

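The gauge top shows at columns 287–336, rows 210–259, which matches the prediction to within 2 px. Descending.

Request:
{"api": "apply_moves", "payload": {"increments": [[[-0.4,1,-0.2],[0,0,0],9.5],[[-0.4,3,-0.15],[0,0,0],9.5],[[0,3,0],[0,0,0],9.5],[[0,3,0],[0,0,0],9.5],[[0,2.5,0],[0,0,0],9.5]]}}

```text
t: 5.2
eef_pos: [516.5, 287.9, 120.5]
tcp_rot: [-1.566, -0.001, -1.567]
ft_force: [0.5, 1.1, -0.2]
opening: 0.998
```

```bash
python3 -c "
from h import *
rel([516.5,291.3,117],down(-89.5))"
```

```text
t 5.2 pos [516.5 287.9 120.5] rot [-1.5660e+00 -7.0000e-04 -1.5672e+00] q [ 0.4   0.55  1.74 -0.    0.84  0.4 ] F [ 0.5  1.1 -0.2] op 0.998
shift cm [-0.34  0.35 -0.  ] turn deg [-0.28 -0.29  0.04]
```

Request:
{"api": "apply_moves", "payload": {"increments": [[[-0.35,0.3,0],[-0.3,0,0],9.5],[[0,0,0],[0,0,0],5],[[0,0,0],[0,0,0],3],[[0,0,0],[0,0,0],2],[[0,0,0],[0,0,0],2]]}}

```text
t: 5.82
eef_pos: [517.3, 291.3, 119.5]
tcp_rot: [-1.57, 0.0, -1.568]
ft_force: [0.2, 0.1, 0.9]
opening: 0.634
```

Request:
{"api": "apply_moves", "payload": {"increments": [[[0,0,0],[0,0,0],2],[[0,0,0],[0,0,0],2],[[0,0,0],[0,0,0],2],[[0,0,0],[0,0,0],2],[[0,0,0],[0,0,0],2]]}}

```text
t: 6.45
eef_pos: [517.3, 291.3, 119.8]
tcp_rot: [-1.569, 0.0, -1.568]
ft_force: [-0.5, 0.2, 0.5]
opening: 0.356
```

```bash
python3 -c "
from h import *
rel([516.5,291.3,180],down(-89.5)); print(readout.state()['moment'])"
```

```text
t 6.45 pos [517.3 291.3 119.8] rot [-1.5695e+00  2.0000e-04 -1.5684e+00] q [ 0.4   0.56  1.74 -0.    0.85  0.4 ] F [-0.5  0.2  0.5] op 0.356
shift cm [-0.   -6.02 -0.07] turn deg [-0.08 -0.36 -0.01]
[-0.0891526  -0.07121564  0.03500908]
```

Request:
{"api": "apply_moves", "payload": {"increments": [[[0,0,0],[0,0,0],2],[[0,0,0],[0,0,0],2],[[0,-1.5,0],[0,0,0],2],[[0,-3,0],[0,0,0],2],[[0,-4,0],[0,0,0],2]]}}

```text
t: 7.08
eef_pos: [516.0, 290.7, 205.7]
tcp_rot: [-1.575, -0.002, -1.568]
ft_force: [0.9, 0.4, -2.5]
opening: 0.356
```

```bash
python3 - <<'E'
from h import *
rel([511,-285,200],down(-89.5))
T,s=tool(); p=read_camera('wrist'); save(p,'w_l')
E
```

```text
t 7.08 pos [516.  290.7 205.7] rot [-1.5751 -0.0021 -1.5684] q [ 0.4   0.46  1.65 -0.    1.04  0.4 ] F [ 0.9  0.4 -2.5] op 0.356
shift cm [57.57  0.69 -0.64] turn deg [ 0.25 -0.37  0.12]
```

View pics/w_l.png

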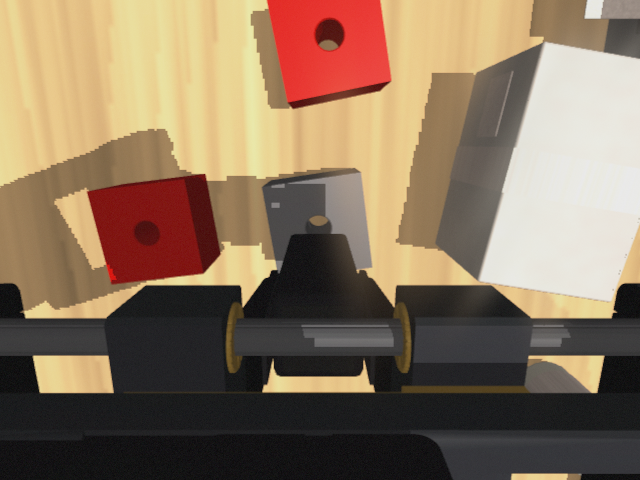

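The gauge is lifted, with the hole visible at (318,220) and well clear. Travelling high over the sample to the zero plate.

Request:
{"api": "apply_moves", "payload": {"increments": [[[4.5,-1.8,-0.1],[0,0,0],2],[[5.5,-1.6,-0.1],[0,0,0],2],[[5.7,-1.5,-0.1],[0,0,0],2],[[5.7,-1.5,-0.1],[0,0,0],2],[[5.7,0,-0.1],[0,0,0],2]]}}

```text
t: 7.75
eef_pos: [513.3, 16.2, 282.3]
tcp_rot: [-1.56, 0.002, -1.562]
ft_force: [0.4, -0.7, -1.3]
opening: 0.358
```

Request:
{"api": "apply_moves", "payload": {"increments": [[[5.7,0,0],[0,0,0],2],[[5.7,0,0],[0,0,0],2],[[5.7,0,0],[0,0,0],2],[[5.7,0,0],[0,0,0],2],[[3,0,0],[0,0,0],2]]}}

```text
t: 8.38
eef_pos: [513.6, -251.9, 286.6]
tcp_rot: [-1.555, -0.0, -1.564]
ft_force: [0.3, 0.2, -2.1]
opening: 0.354
```

```bash
python3 - <<'E'
from h import *
rel([511,-285,140],down(-89.5))
T,s=tool(); p=read_camera('wrist'); save(p,'w_z'); M=c2w(p,T)
for t in ['zero_top','gauge','tip_end']:
  for r in nets.mark_of(p,t)[:2]: print(t,W(M,r['point']),round(r['confidence'],2),pix(p,W(M,r['point']),T))
E
```

```text
t 8.38 pos [ 513.6 -251.9  286.6] rot [-1.5552e+00 -5.0000e-04 -1.5637e+00] q [-0.58  0.34  1.6   0.01  1.18 -0.59] F [ 0.3  0.2 -2.1] op 0.354
shift cm [ 3.3  14.66 -0.51] turn deg [-0.89 -0.1   0.03]
zero_top [ 515.1 -279.8   14.5] 0.6 [314.4055918  230.43560777]
gauge [ 514.9 -251.7  226.3] 0.84 [316.54888901 259.61364647]
```

View pics/w_z.png

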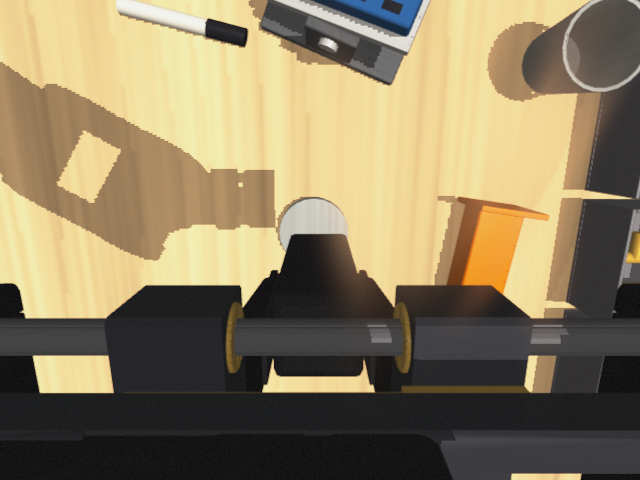

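The zero disc shows at columns 278–348 (centre about 313, row 230), partly hidden by the gripper. That matches the fixed cameras' (511,-286) to within a few mm. Going to (512,-285).

Request:
{"api": "apply_moves", "payload": {"increments": [[[3.3,1,-0.15],[-0.9,0,0],2],[[0,4,0],[0,0,0],2],[[0,5,0],[0,0,0],2],[[0,4,0],[0,0,0],2],[[0,1,0],[0,0,0],2]]}}

```text
t: 9.2
eef_pos: [514.8, -277.3, 136.6]
tcp_rot: [-1.567, -0.002, -1.556]
ft_force: [-0.1, -0.7, -1.6]
opening: 0.359
```

```bash
python3 - <<'E'
from h import *
rel([512,-285,112.8],down(-89.5))
E
```

```text
t 9.2 pos [ 514.8 -277.3  136.6] rot [-1.5669 -0.0022 -1.5562] q [-0.61  0.52  1.75  0.    0.87 -0.62] F [-0.1 -0.7 -1.6] op 0.359
shift cm [ 0.76  2.38 -0.3 ] turn deg [-0.22  0.34  0.13]
```

Request:
{"api": "apply_moves", "payload": {"increments": [[[0.8,0,-0.3],[-0.2,0.3,0.1],2],[[0,0.8,0],[0,0,0],2],[[0,0.8,0],[0,0,0],2],[[0,0,0],[0,0,0],2],[[0,0,0],[0,0,0],2]]}}

```text
t: 9.82
eef_pos: [513.6, -285.9, 124.0]
tcp_rot: [-1.566, -0.004, -1.56]
ft_force: [0.2, 0.5, -2.0]
opening: 0.356
```

```bash
python3 - <<'E'
from h import *
rel([512,-285,112.8],down(-89.5))
E
```

```text
t 9.82 pos [ 513.6 -285.9  124. ] rot [-1.5659 -0.0037 -1.5605] q [-0.62  0.54  1.75 -0.    0.84 -0.63] F [ 0.2  0.5 -2. ] op 0.356
shift cm [-0.09  1.11 -0.16] turn deg [-0.28  0.09  0.21]
```

Request:
{"api": "apply_moves", "payload": {"increments": [[[0,0.5,-0.1],[-0.3,0,0.2],2],[[0,0.4,0],[0,0,0],2],[[0,0.1,0],[0,0,0],2],[[0,0,0],[0,0,0],2],[[0,0,0],[0,0,0],2]]}}

```text
t: 10.45
eef_pos: [512.8, -286.0, 114.3]
tcp_rot: [-1.571, -0.001, -1.56]
ft_force: [-0.7, 0.7, 2.5]
opening: 0.358
```

```bash
python3 - <<'E'
from h import *
rel([512,-285,112.8],down(-89.5))
E
```

```text
t 10.45 pos [ 512.8 -286.   114.3] rot [-1.5707e+00 -6.0000e-04 -1.5604e+00] q [-0.62  0.55  1.76 -0.    0.83 -0.63] F [-0.7  0.7  2.5] op 0.358
shift cm [-0.1   0.15 -0.08] turn deg [-0.01  0.1   0.04]
```

Request:
{"api": "apply_moves", "payload": {"increments": [[[0,0.08,0],[0,0,0],2],[[0,0,0],[0,0,0],2],[[0,0,0],[0,0,0],2],[[0,0,0],[0,0,0],2],[[0,0,0],[0,0,0],2]]}}

```text
t: 11.08
eef_pos: [512.7, -286.1, 113.8]
tcp_rot: [-1.57, -0.001, -1.56]
ft_force: [-0.7, 1.2, 3.1]
opening: 0.358
```

Request:
{"api": "apply_moves", "payload": {"increments": [[[0,0,0],[0,0,0],2],[[0,0,0],[0,0,0],2],[[0,0,0],[0,0,0],2],[[0,0,0],[0,0,0],2],[[0,0,0],[0,0,0],2]]}}

```text
t: 11.7
eef_pos: [512.8, -286.0, 113.8]
tcp_rot: [-1.57, -0.001, -1.56]
ft_force: [-0.5, 1.7, 2.8]
opening: 0.357
```

Request:
{"api": "apply_moves", "payload": {"increments": [[[0,0,0],[0,0,0],2],[[0,0,0],[0,0,0],2],[[0,0,0],[0,0,0],2],[[0,0,0],[0,0,0],2],[[0,0,0],[0,0,0],2]]}}

```text
t: 12.32
eef_pos: [512.7, -286.0, 113.8]
tcp_rot: [-1.571, -0.001, -1.56]
ft_force: [-0.5, 0.3, 2.7]
opening: 0.357
```

```bash
python3 - <<'E'
from h import *
rel([512,-285,112.8],down(-89.5))
p=read_camera('top'); M=c2w(p)
import os
os.rename('pics/top.png','pics/top0.png'); save(p,'top1')
im=cv2.imread('pics/top0.png')[:,:,::-1].copy(); hsv=cv2.cvtColor(im,cv2.COLOR_RGB2HSV)
m=cv2.inRange(hsv,(0,0,90),(179,40,200))[240:300,445:505]
c,_=cv2.findContours(m,cv2.RETR_EXTERNAL,cv2.CHAIN_APPROX_NONE); c=max(c,key=cv2.contourArea); e=cv2.fitEllipse(c); print(e, atz(p,e[0][0]+445,e[0][1]+240,14))
p=read_camera('scene'); 
for t in ['tip_end','gauge']:
  for r in nets.mark_of(p,t)[:1]: print(t,W(c2w(p),r['point']),r['confidence'])
E
```

```text
t 12.32 pos [ 512.7 -286.   113.8] rot [-1.5705e+00 -8.0000e-04 -1.5603e+00] q [-0.62  0.56  1.76 -0.    0.83 -0.63] F [-0.5  0.3  2.7] op 0.357
shift cm [-0.11  0.1  -0.07] turn deg [-0.02  0.1   0.05]
((30.230974197387695, 28.246967315673828), (34.671329498291016, 35.399871826171875), 137.61898803710938) [ 511.94620185 -283.23716605   14.        ]
tip_end [391.4  63.6   0.6] 0.44
gauge [ 511.1 -288.    55.9] 0.41
```

Zero check held about 1.9 s at roughly 5 N, 3 mm from the disc centre and upright. Lifting off, then going to a viewpoint for the sample.

Request:
{"api": "apply_moves", "payload": {"increments": [[[0,-1,0],[0,0,0],2],[[0,-3,0],[0,0,0],2],[[0,-4.5,0],[0,0,0],2],[[-1,-5,0.5],[0,0,0],2],[[-3,-4,1],[0,0,0],2]]}}

```text
t: 13.15
eef_pos: [526.2, -245.9, 291.9]
tcp_rot: [-1.576, 0.003, -1.563]
ft_force: [0.3, -1.2, -1.5]
opening: 0.356
```

Request:
{"api": "apply_moves", "payload": {"increments": [[[-4,0,1],[0,0,0],2],[[-4,0,1],[0,0,0],2],[[-2.5,0,1],[0,0,0],2],[[0,0,0],[0,0,0],2],[[0,0,0],[0,0,0],2]]}}

```text
t: 13.78
eef_pos: [556.4, -136.7, 297.6]
tcp_rot: [-1.57, -0.0, -1.562]
ft_force: [0.5, -0.2, -2.2]
opening: 0.359
```

```bash
python3 - <<'E'
from h import *
rel([565,-34,250])
T,s=tool(); p=read_camera('wrist'); save(p,'w_s2'); M=c2w(p,T); np.savez('w_s2.npz',T=T,img=p['img'],mount=p['mount'],vfov=p['vfov'],cx=p['cx'],cy=p['cy'])
for t in ['sample','spot']:
  for r in nets.mark_of(p,t)[:1]: print(t,W(M,r['point']),round(r['confidence'],2),pix(p,W(M,r['point']),T))
E
```

```text
t 13.78 pos [ 556.4 -136.7  297.6] rot [-1.5696 -0.     -1.5617] q [-0.36  0.34  1.58  0.    1.22 -0.37] F [ 0.5 -0.2 -2.2] op 0.359
shift cm [-10.26   4.76   0.95] turn deg None
sample [554.8 -26.   64.8] 0.97 [315.85305593  99.80739763]
spot [564.4 -32.1  95. ] 0.66 [326.31524935 103.40930355]
```

View pics/w_s2.png

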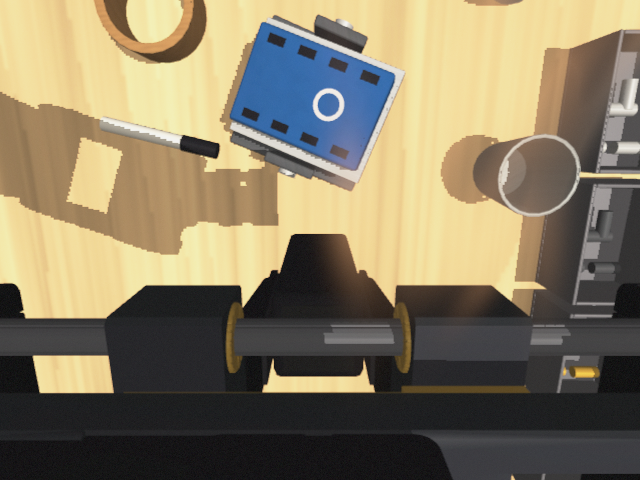

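Ring at (328,104), all eight slots clear. I'll refit using slots, ring and outline over four views, with a 2 mm camera-offset nuisance per view.

```bash
cat > fit2.py <<'E'
from h import *
from scipy.optimize import least_squares
def wv(f):
    z=np.load(f); return (dict(img=z['img'],mount=z['mount'],vfov=float(z['vfov']),cx=float(z['cx']),cy=float(z['cy'])),z['T'])
views=[wv('w_sample.npz'),wv('w_s2.npz')]
for n,f in [('top','top0'),('scene','scene')]:
    p=read_camera(n); p=dict(p); p['img']=cv2.imread(f'pics/{f}.png')[:,:,::-1].copy(); views.append((p,None))
g=np.array([566,-34,93])
obs=[]
for p,T in views:
    hsv=cv2.cvtColor(p['img'],cv2.COLOR_RGB2HSV)
    m=cv2.inRange(hsv,(100,120,40),(125,255,255)); m=cv2.morphologyEx(m,cv2.MORPH_CLOSE,np.ones((3,3)))
    c,_=cv2.findContours(m,cv2.RETR_EXTERNAL,cv2.CHAIN_APPROX_NONE); u=pix(p,g,T)
    c=max([k for k in c if np.hypot(*(k[:,0].mean(0)-u))<60],key=cv2.contourArea); H=cv2.convexHull(c)
    fill=np.zeros(m.shape,np.uint8); cv2.drawContours(fill,[H],-1,255,-1)
    w=cv2.inRange(hsv,(0,0,140),(179,90,255))&cv2.erode(fill,np.ones((9,9)))
    cw,_=cv2.findContours(w,cv2.RETR_EXTERNAL,cv2.CHAIN_APPROX_NONE); e=cv2.fitEllipse(max(cw,key=cv2.contourArea))
    d=cv2.inRange(hsv,(0,0,0),(179,255,48))&cv2.erode(fill,np.ones((3,3)))
    n,_,st,ce=cv2.connectedComponentsWithStats(d); sl=ce[1:][st[1:,4]>=max(6,st[1:,4].max()*.4)]
    print('ring',np.round(e[0],1),'slots',len(sl)); obs.append((np.array(e[0]),H[:,0].astype(float),sl))
def model(x):
    Rs=(R.from_euler('z',x[3])*R.from_euler('y',-x[4])).as_matrix(); return Rs
def res(x,parts=False):
    Rs=model(x); out=[]
    for i,((p,T),(r,a,sl)) in enumerate(zip(views,obs)):
        sh=x[9+3*i:12+3*i]; f=lambda L:np.array([pix(p,x[:3]+Rs@(np.array(k)-[20,0,0])+sh,T) for k in L])
        o=[(f([[20,0,0]])[0]-r)/.5]
        if len(sl)==8:
            q=f([[x[5]+x[6]*k,s*x[7],0] for k in range(4) for s in(1,-1)])
            D=np.linalg.norm(q[:,None]-sl[None],axis=2); o.append(((q-sl[D.argmin(1)])/.6).ravel())
        B=f([[sx*65,sy*45,z] for sx in(1,-1) for sy in(1,-1) for z in(0,-24)]).astype(np.float32); B=cv2.convexHull(B)
        o.append(np.array([cv2.pointPolygonTest(B,tuple(k),True) for k in a])/3)
        o.append(sh/2); out.append(np.concatenate(o))
    if parts: return [np.abs(k).mean().round(2) for k in out]
    return np.concatenate(out)
for t0 in (.15,.3):
    s=least_squares(res,[*g,-.39,t0,-45,28,36,0]+[0]*12,x_scale=[1,1,1,.02,.02,1,1,1,1]+[1]*12,diff_step=1e-4,loss='soft_l1'); x=s.x
    C=np.linalg.pinv(s.jac.T@s.jac); sd=np.sqrt(np.diag(C))
    print('cost',round(s.cost,1),'spot',x[:3].round(1),sd[:3].round(1),'yaw,tilt',np.degrees(x[3:5]).round(2),np.degrees(sd[3:5]).round(2),'slots',x[5:8].round(1),res(x,True)); print(x[9:].reshape(4,3).round(1).tolist())
print('normal',model(x)[:,2].round(4))
E
python3 fit2.py
```

```text
ring [263.2 192.4] slots 8
ring [328.3 104.3] slots 4
ring [364.9 241. ] slots 8
ring [288.5 249.7] slots 8
cost 8.5 spot [564.5 -33.6  92.2] [0.9 1.2 2.7] yaw,tilt [-21.78  10.83] [0.19 0.98] slots [-45.8  30.5  34.5] [np.float64(0.26), np.float64(0.24), np.float64(0.24), np.float64(0.28)]
[[0.3, 0.9, 0.5], [1.6, 1.0, -0.8], [0.1, -1.8, -0.3], [-2.9, -0.8, 0.5]]
cost 8.4 spot [564.6 -33.7  91.7] [0.9 1.2 2.5] yaw,tilt [-21.78  10.79] [0.18 0.99] slots [-45.9  30.5  34.5] [np.float64(0.26), np.float64(0.23), np.float64(0.24), np.float64(0.27)]
[[0.3, 1.0, 0.8], [1.5, 1.2, -0.7], [0.1, -1.7, -0.2], [-3.3, -0.5, 0.3]]
normal [-0.1738  0.0695  0.9823]fit2.py:38: RuntimeWarning: invalid value encountered in sqrt
  C=np.linalg.pinv(s.jac.T@s.jac); sd=np.sqrt(np.diag(C))
```

The fit agrees across views: spot ≈ (564.6,-33.7,92), yaw -21.8°, tilt 10.8 ±1°, residuals under 0.3 px-sigma.

```bash
cat >> h.py <<'E'
SPOT=np.array([564.6,-33.7,92.]); 
Rs=(R.from_euler('z',-21.78,degrees=True)*R.from_euler('y',-10.8,degrees=True)).as_matrix(); N=Rs[:,2]
def tgt():
    D=down(-89.5); r,_=R.align_vectors([-N],[D[:,1]]); 
    a=np.cross(D[:,1],-N); th=np.arcsin(np.linalg.norm(a)); return R.from_rotvec(a/np.linalg.norm(a)*th).as_matrix()@D
E
python3 -c "
from h import *
print(SPOT+N*140); rel(SPOT+N*140,tgt())"
```

```text
[540.23927553 -23.96626785 229.5202151 ]
t 14.03 pos [ 556.4 -137.   297.4] rot [-1.5696e+00  2.0000e-04 -1.5628e+00] q [-0.36  0.34  1.58  0.    1.22 -0.37] F [ 0.5  0.7 -2.1] op 0.353
shift cm [-11.32   6.79  -1.54] turn deg [ 9.93 -0.05 -4.1 ]
```

Request:
{"api": "apply_moves", "payload": {"increments": [[[-3.8,0,-0.5],[0,0,0],2],[[-3.8,0,-0.5],[0,0,0],2],[[-3.5,0,-0.5],[3,0,-1.3],2],[[0,0,0],[4,0,-1.6],2],[[0,0,0],[3,0,-1.2],2]]}}

```text
t: 14.65
eef_pos: [540.4, -25.8, 296.6]
tcp_rot: [-1.391, -0.073, -1.574]
ft_force: [0.3, -0.6, -2.6]
opening: 0.356
```

```bash
python3 -c "
from h import *
rel(SPOT+N*140,tgt())"
```

```text
t 14.65 pos [540.4 -25.8 296.6] rot [-1.3908 -0.0725 -1.5741] q [-0.15  0.22  1.77 -0.05  0.97 -0.12] F [ 0.3 -0.6 -2.6] op 0.356
shift cm [-0.66  6.57 -1.21] turn deg [-0.28 -0.31  0.14]
```

Request:
{"api": "apply_moves", "payload": {"increments": [[[-0.3,1,-0.6],[-0.3,-0.3,0.1],2],[[-0.3,2,-0.6],[0,0,0],2],[[0,2,0],[0,0,0],2],[[0,1,0],[0,0,0],2],[[0,0,0],[0,0,0],2]]}}

```text
t: 15.28
eef_pos: [537.6, -25.2, 231.4]
tcp_rot: [-1.403, -0.07, -1.57]
ft_force: [0.2, 0.5, -2.2]
opening: 0.358
```

```bash
python3 - <<'E'
from h import *
rel(SPOT+N*110,tgt())
T,s=tool(); e=T[:3,3]+T[:3,1]*103.8; print('tip est',e.round(1),'to spot in face axes',(Rs.T@(e-SPOT)).round(1))
p=read_camera('wrist'); print(pix(p,SPOT,T)); a=p['img']; 
q=read_camera('scene'); u=pix(q,SPOT); print(u,pix(q,e)); x,y=u.astype(int); 
c=cv2.resize(q['img'][max(0,y-70):y+50,x-80:x+80],None,fx=5,fy=5,interpolation=cv2.INTER_CUBIC); cv2.imwrite('pics/c1.png',c[:,:,::-1])
E
```

```text
t 15.28 pos [537.6 -25.2 231.4] rot [-1.4034 -0.0699 -1.5697] q [-0.15  0.29  1.86 -0.06  0.82 -0.12] F [ 0.2  0.5 -2.2] op 0.358
shift cm [-0.14  3.22  0.25] turn deg [ 0.42 -0.09 -0.06]
tip est [554.9 -32.4 129.3] to spot in face axes [-2.3 -2.4 38.4]
[320.53866502 229.62579097]
[289.68295313 250.90400766] [286.46772711 238.98456177]
```

View pics/c1.png

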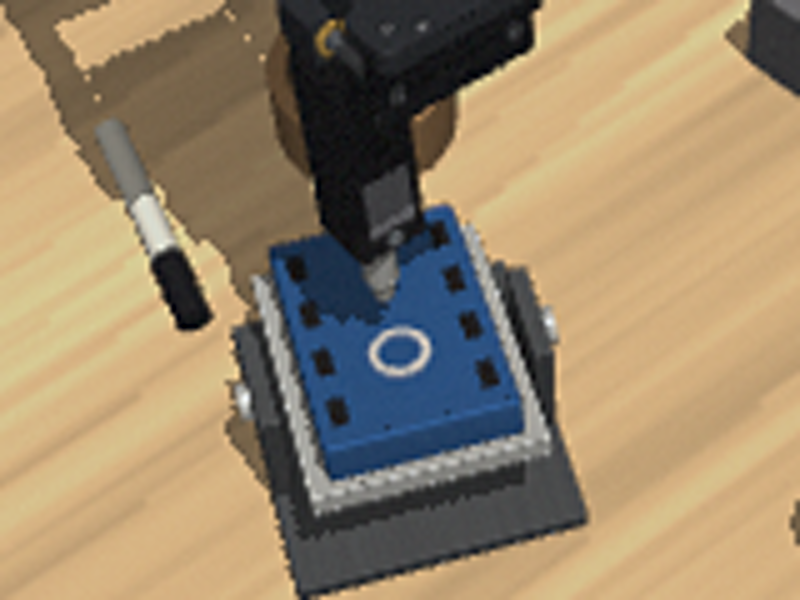

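The scene crop shows the tip end at (383,302) and the ring centre at (400,352), consistent with my predictions to about 2 px. Approaching in small steps with force checks.

Request:
{"api": "apply_moves", "payload": {"increments": [[[-0.15,0.5,0.25],[0.4,0,0],2],[[-0.1,1,0.1],[0,0,0],2],[[0,1,0],[0,0,0],2],[[0,0,0],[0,0,0],2],[[0,0,0],[0,0,0],2]]}}

```text
t: 16.0
eef_pos: [546.6, -24.2, 207.5]
tcp_rot: [-1.393, -0.07, -1.57]
ft_force: [-0.3, -0.6, -2.4]
opening: 0.354
```

```bash
cat >> h.py <<'E'
def chk():
    rel(SPOT+N*97.8,tgt()); T,s=tool(); e=T[:3,3]+T[:3,1]*103.8
    print('tip free end in face axes',(Rs.T@(e-SPOT)).round(1),'axial F', (s['ft_force']+[0,0,2.1])@N)
E
python3 -c "
from h import *
chk()"
```

```text
t 16.0 pos [546.6 -24.2 207.5] rot [-1.3927 -0.0703 -1.5696] q [-0.14  0.33  1.88 -0.06  0.75 -0.11] F [-0.3 -0.6 -2.4] op 0.354
shift cm [ 0.13  1.94 -0.25] turn deg [-0.19 -0.08 -0.03]
tip free end in face axes [ 2.   2.3 13.4] axial F -0.28181554251366664
```

Request:
{"api": "apply_moves", "payload": {"increments": [[[0.12,0,-0.22],[-0.2,0,0],2],[[0,0.5,0],[0,0,0],2],[[0,0.4,0],[0,0,0],2],[[0,0,0],[0,0,0],2],[[0,0,0],[0,0,0],2]]}}

```text
t: 16.62
eef_pos: [546.1, -26.3, 198.5]
tcp_rot: [-1.395, -0.07, -1.57]
ft_force: [-1.0, 0.5, 0.6]
opening: 0.356
```

```bash
python3 -c "
from h import *
chk()"
```

```text
t 16.62 pos [546.1 -26.3 198.5] rot [-1.3952 -0.0705 -1.5698] q [-0.15  0.34  1.89 -0.06  0.73 -0.11] F [-1.   0.5  0.6] op 0.356
shift cm [-0.01  1.06 -0.04] turn deg [-0.04 -0.09 -0.02]
tip free end in face axes [0.4 0.1 4.6] axial F 2.8827319455550495
```

Contact came about 5–6 mm earlier than the vision height. I'll feed the touched point back into the fit as a plane constraint.

```bash
python3 - <<'E'
s=open('fit2.py').read()
s=s.replace("    return np.concatenate(out)\nfor","    out.append([Rs[:,2]@(TIP-x[:3])/0.8])\n    return np.concatenate(out)\nfor")
s=s.replace("def model","T0,s0=tool(); TIP=T0[:3,3]+T0[:3,1]*(103.8-1.6); print('tip',TIP)\ndef model",1)
s=s.replace("for t0 in (.15,.3)","for t0 in (.15,.25)")
open('fit3.py','w').write(s)
E
python3 fit3.py 2>/dev/null; python3 -c "
from h import *
chk()"
```

```text
ring [263.2 192.4] slots 8
ring [328.3 104.3] slots 4
ring [364.9 241. ] slots 8
ring [288.5 249.7] slots 8
tip [563.90937143 -33.303469    98.12120728]
cost 11.8 spot [565.1 -34.   96.6] [1.  1.2 2.1] yaw,tilt [-21.79  11.15] [0.19 0.97] slots [-45.4  30.3  34.2] [np.float64(0.35), np.float64(0.39), np.float64(0.23), np.float64(0.24)]
[[0.1, 1.1, -0.8], [0.9, 1.0, -1.0], [-0.8, -0.9, -0.1], [-1.7, -1.4, 0.1]]
cost 11.3 spot [564.7 -34.1  97.5] [1.1 1.2 1.2] yaw,tilt [-21.79  11.23] [0.19 0.96] slots [-45.4  30.3  34.2] [np.float64(0.37), np.float64(0.4), np.float64(0.23), np.float64(0.23)]
[[0.6, 1.1, -1.4], [1.3, 1.2, -2.6], [-0.4, -0.8, -0.6], [-0.8, -1.6, -0.1]]
normal [-0.1809  0.0723  0.9808]
t 16.73 pos [546.1 -26.2 198.5] rot [-1.3953 -0.0705 -1.5697] q [-0.15  0.34  1.89 -0.06  0.73 -0.11] F [-1.2  1.   0.8] op 0.358
shift cm [-0.01  1.06 -0.03] turn deg [-0.04 -0.08 -0.02]
tip free end in face axes [0.4 0.1 4.6] axial F 3.1396728033855377
```

Lateral position is within 1 mm of the spot and tilt is 11.2°, so the lean is already right to about 0.4°. Pressing to half-way.

Request:
{"api": "apply_moves", "payload": {"increments": [[[0,0.2,0],[0.2,0,0],2],[[0,0.1,0],[0,0,0],2],[[0,0,0],[0,0,0],2],[[0,0,0],[0,0,0],2],[[0,0,0],[0,0,0],2]]}}

```text
t: 17.35
eef_pos: [546.4, -26.4, 195.6]
tcp_rot: [-1.392, -0.071, -1.57]
ft_force: [-1.4, 0.7, 1.2]
opening: 0.357
```

```bash
python3 - <<'E'
from h import *
chk(); F=[]
for i in range(3):
    p=read_camera('scene'); F.append(readout.state()['ft_force'])
print(np.mean(F,0)); SP=np.array([564.8,-34,97.2])
T,s=tool(); y,x=pix(p,SP)[::-1].astype(int)
c=cv2.resize(p['img'][max(0,y-60):y+40,x-65:x+65],None,fx=6,fy=6,interpolation=cv2.INTER_CUBIC); cv2.imwrite('pics/c2.png',cv2.convertScaleAbs(c[:,:,::-1],alpha=1.3,beta=15))
E
```

```text
t 17.35 pos [546.4 -26.4 195.6] rot [-1.3917 -0.0706 -1.5696] q [-0.15  0.34  1.89 -0.06  0.72 -0.11] F [-1.4  0.7  1.2] op 0.357
shift cm [-0.    0.77 -0.02] turn deg [-0.25 -0.08 -0.02]
tip free end in face axes [0.6 0.2 1.7] axial F 3.5293188818577246
[-2.50036863  0.35037938  2.03169472]
```

View pics/c2.png

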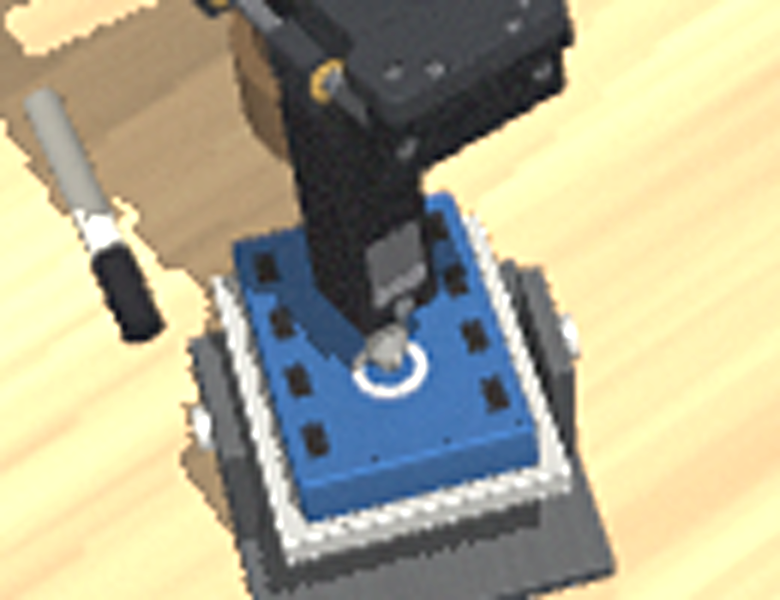

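The tip sits inside the ring (tip end ≈ (387,365), ring centre ≈ (391,366)). Axial force is about 4.5 N, so I'll add a touch more and settle.

Request:
{"api": "apply_moves", "payload": {"increments": [[[0,0.08,0],[0,0,0],2],[[0,0,0],[0,0,0],2],[[0,0,0],[0,0,0],2],[[0,0,0],[0,0,0],2],[[0,0,0],[0,0,0],2]]}}

```text
t: 18.12
eef_pos: [546.6, -26.5, 194.9]
tcp_rot: [-1.392, -0.071, -1.57]
ft_force: [-2.0, 0.4, 1.2]
opening: 0.354
```

```bash
python3 - <<'E'
from h import *
F=[];P=[]
for i in range(8):
    read_camera('top'); s=readout.state(); F.append(s['ft_force']); P.append(s['eef_pos'])
f=np.mean(F,0); print(f,'axial',(f+[0,0,2.1])@N,'drift',P[-1]-P[0]); chk()
E
```

```text
[-1.97426166  0.23068405  1.97872118] axial 4.366046248410809 drift [ 0.00692171 -0.01227984  0.00344113]
t 18.52 pos [546.6 -26.5 194.8] rot [-1.3916 -0.0706 -1.5697] q [-0.15  0.34  1.89 -0.06  0.72 -0.11] F [-2.1  0.4  1.6] op 0.355
shift cm [-0.01  0.69 -0.02] turn deg [-0.25 -0.08 -0.02]
tip free end in face axes [0.6 0.2 0.9] axial F 4.02757523647013
```

Request:
{"api": "apply_moves", "payload": {"increments": [[[0,0.08,0],[0,0,0],2],[[0,0,0],[0,0,0],2],[[0,0,0],[0,0,0],2],[[0,0,0],[0,0,0],2],[[0,0,0],[0,0,0],2]]}}

```text
t: 19.15
eef_pos: [546.7, -26.5, 194.1]
tcp_rot: [-1.391, -0.071, -1.57]
ft_force: [-1.9, 0.5, 2.6]
opening: 0.357
```

```bash
python3 - <<'E'
from h import *
F=[];P=[]
for i in range(12):
    read_camera('top'); s=readout.state(); F.append(s['ft_force']); P.append(s['eef_pos'])
f=np.mean(F,0); print(f,'axial',(f+[0,0,2.1])@N,'drift',P[-1]-P[0]); chk()
E
```

```text
[-2.14962157  0.43199336  2.5085936 ] axial 4.93104306625238 drift [0.01287425 0.00734786 0.00507089]
t 19.75 pos [546.7 -26.5 194.1] rot [-1.3915 -0.0706 -1.5696] q [-0.15  0.34  1.89 -0.06  0.72 -0.11] F [-2.  -0.7  2.3] op 0.357
shift cm [-0.01  0.61 -0.02] turn deg [-0.25 -0.08 -0.01]
tip free end in face axes [0.6 0.2 0.1] axial F 4.617025265867645
```

Axial force is 4.9 N (about 5.9 mm, half-way), steady and square to the fitted face. Handing in.

```bash
python3 -c "
from h import *
print(env.job_done()); chk()"
```

```text
the job is handed in; nothing more can be done
None
the job is handed in; nothing more can be done
```

I lifted the gauge from the grey stand and checked its zero on the steel plate. I then set it on the blue sample with its tip in the white ring. The job was handed in at about 20 s, with the gauge still in the gripper and pressed on the sample; no verdict was reported.

- **Zero check:** held upright for about 1.9 s, roughly 3 mm from the disc centre. Axial force was about 4.9 N, so the tip was roughly 5–6 mm in.
- **Sample:** the last reading averaged 4.9 N axially, about 5.9 mm of the 12 mm travel, with drift around 0.01 mm. The tip is about 0.6 mm from the fitted ring centre, and the scene crop shows it inside the ring.
- **Disagreements:**
  - Contact with the sample came about 5–6 mm higher than the cameras had placed the face. I put the touched point back into the fit; the lateral position moved by under 1 mm and the tilt by about 0.4°.
  - The fitted tilt is 11.2° ±1°. It rests on the images plus that one touch, and I did not check it separately. The gauge's lean matches it to within about 0.5°.
- **Bystanders:** I planned the moves to clear the loose objects and the red look-alikes, and no wrist-force reading suggested contact with any of them. I did not measure their positions again at the end.

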